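# Take the vial carrier from the cooler door and hold it over the inspection light

### The job

Swing the glass door of the sample cooler wide open, about a right angle, with the vial carrier still standing on the shelf inside the door. Then take the grey carrier with four blue-capped vials by its orange post, lift it straight up clear of the shelf and carry it upright to the lit inspection pad, and finish while still holding it there in the gripper, level and still, about 100 mm above the middle of the pad. Leave the door open, the brown bottle standing on the door shelf, and the other things on the bench where they are.

Things in the scene. Friction and masses are not known exactly. Their poses are not given: they have to be found in the camera images.
- cooler_door (a joint): Opening angle of the cooler door, rad: 0 closed (as at the start), growing as it swings out towards the robot; stop at 1.75. The hinge line is vertical, at the cooler's left front edge seen from the robot. Hinge friction about 0.12 N m: the door stays where it is left. No latch.
- cooler: White bench-top sample cooler, fixed, 180 deep (x) x 320 wide (y) x 270 high. Origin at the centre of its underside; x points into the cooler, y to the left seen from the robot, z up. Its front face, with the blue-framed clear door, is 90 before the origin (its -x). Closed door: 320 wide, top edge 262 high, panel 1 to 27 before the front face.
- door_hinge (a point): Point on the door's vertical hinge line at height 240, in the plane of the cooler's front face. Axes turn with the door: x points to the door's inside, -y runs along the door from hinge to handle edge, z up.
- door_handle (a point): Grip point, height 240, on the door's handle: a vertical round steel bar 14 in diameter, height 123 to 259, axis 35 off the door's outside (door_hinge frame: x -62, y -298), by the edge away from the hinge. Arms join it at heights 140 and 190; above that it is free all round, to pinch from above in any yaw; it may turn between the fingers. Axes as door_hinge.
- shelf_floor (a point): Centre of the floor, height 100, of the white open bin inside the door (door_hinge frame: x 42, y -160; same axes). Inside 83 deep (off the door), 200 long (along it), clear lip 22 high. Carrier and brown bottle stand in it 50 either side of this point along the door, either one nearer the hinge, and ride along as it opens.
- carrier: Vial carrier, one rigid piece, 0.18 to 0.37 kg: grey base 52 (x) x 85 (y) x 8, grey plate at height 40, four blue-capped glass vials at the corners (tops 78 above the underside), upright orange post in the middle, 18 (x) x 22 (y), top 143 above the underside. Origin at the underside's centre, z up. At the start y is nearly parallel to the door.
- carrier_mid (a point): The carrier's centre, half-way up, on the post's axis, 71.5 above the underside. Same axes as the carrier.
- carrier_grip (a point): Point on the axis of the carrier's orange post, 18 below its top (125 above the carrier's underside): the place to grip. The post stands free for 65 above the vial caps. Same axes as the carrier.
- reagent: Closed brown glass bottle with white cap and paper label, 48 in diameter, 105 high, origin at the centre of its underside; stands on the door shelf beside the carrier and is to stay there.
- pad_top (a point): Middle of the top face of the inspection pad, a flat fixed lit panel with an aluminium rim, 160 (x) x 200 (y) x 13 high, lying on the bench.
- beaker: Glass beaker, 70 in diameter, 90 high, origin at the centre of its underside; bystander.
- wash_bottle: White bottle with a red cap, 60 in diameter, 150 high, origin at the centre of its underside; bystander.
- buffer_jar: Clear jar with a blue cap, 70 in diameter, 85 high, origin at the centre of its underside; bystander.
- cuvette_tray: Yellow divided tray, 70 x 100 x 35 high, origin at the centre of its underside; bystander.

How it is judged:
On the way, in this order (a step that is already met when the one before it is completed fails the run):
1. the door is open by more than 1.2 rad with the carrier still standing on its shelf (value of joint cooler_door above 1.2 rad and z of carrier_mid in the frame of shelf_floor between 0.06 and 0.08 m and horizontal distance between carrier_mid and shelf_floor below 0.11 m), for 0.2 s.
2. the gripper has lifted the carrier 40 mm or more off the shelf floor, within 0.2 rad of level (z of carrier_mid in the frame of shelf_floor above 0.1115 m and angle between carrier_mid's own z axis and vertical below 0.2 rad and contact force between the fingers and carrier above 1 N), for 0.2 s.
At the end, for the whole second after the job is handed in: Carrier held (over 1 N), axis within 50 mm of the pad's middle, underside 50 to 180 mm above the pad, within 0.12 rad of level, slower than 0.02 m/s and 0.15 rad/s, not touching the cooler; door open over 1.0 rad; brown bottle upright on the door shelf (horizontal distance between carrier_mid and pad_top below 0.05 m and z of carrier_mid in the frame of pad_top between 0.1215 and 0.2515 m and angle between carrier_mid's own z axis and vertical below 0.12 rad and linear speed of carrier below 0.02 m/s and angular speed of carrier below 0.15 rad/s and contact force between the fingers and carrier above 1 N and contact force between carrier and cooler below 0.2 N and value of joint cooler_door above 1 rad and distance between reagent and shelf_floor below 0.11 m and angle between reagent's own z axis and vertical below 0.2 rad); the arm keeps its last pose, push and grip.
It fails at once if the carrier tipped by more than 0.5 rad (angle between carrier_mid's own z axis and vertical above 0.5 rad).
It fails at once if the brown bottle tipped over or taken from the door shelf (angle between reagent's own z axis and vertical above 0.5 rad or distance between reagent and shelf_floor above 0.13 m).
It fails at once if a bystander on the bench pushed more than 40 mm or tipped over (distance of any of beaker, wash_bottle, buffer_jar, cuvette_tray from where it was at the start of the episode above 0.04 m or angle between any of beaker, wash_bottle, buffer_jar, cuvette_tray's own z axis and vertical above 0.5 rad).
It also fails if it takes over 64 s, if anything falls off the work surface, if the arm or the gripper's body presses on something with over 40 N, if the wrist force passes 120 N, or if a joint passes its speed limit or range.

### The arm

A 6-joint arm with a two-finger parallel gripper is mounted at the origin on the work surface. World frame = base frame: x ahead of the robot, y to its left, z up, the work surface at z = 0. Lengths are in m, angles in rad, forces in N, time in s.
With the tool pointing down it reaches from about 0.35 to 0.775 m from the base axis. Payload 5.5 kg.
Tool frame: the origin (TCP) lies midway between the tips of the shut fingers; the grasp point (between the pads) lies env.grasp_offset behind it (env.grasp_offset is the distance from the TCP to the grasp point, in m); z points along the fingers, y is the line along which they close (so a half turn about z gives the same grasp; the last joint's range is limited). The gripper opens to 85 mm and grips with 20 to 120 N. Pads are 22 mm wide; open, the fingers measure 114 mm over their backs; the gripper's body (76 mm by 85 mm) begins 54 mm behind the grasp point. The pads swing forward as they close: fully open they stand 13 mm farther back than shut.
Start: joints at [1.208, 0.313, 0.046, 1.304, 0, 1.431], TCP at [0.127, 0.561, 0.231] pointing down, gripper open.
Joint ranges: [-2.76, 2.76], [-0.86, 1.69], [-1.03, 1.26], [-2.2, 2.34], [-1.47, 1.5], [-3.14, 3.14]. Speed limits (rad/s): [2.57, 2.57, 3.14, 3.14, 3.14, 3.14].

### API

Orientations are given as a unit quaternion [w, x, y, z].
In Python, from workcell import monitor, viewer, order, env gives the robot as it stands.
- The arm moves only by the tool carry_out, never from a script. Its argument "plan" is a list that holds one entry, the list of rows, each a list of 7 numbers: the turn, a rotation vector about the world's x, y, z in rad, then the shift along the world's x, y, z in mm, then the finger opening in mm, from 0 to 85.4. A call has 1 to 20 rows; each row is the pose to reach, as a shift and turn from the pose commanded when the call began; what a row does not reach only later rows make up. A row lasts 1/10 s, in which the tool goes at most 50 mm and 8.59 degrees, less where a joint would pass 70% of its speed; a pose out of reach is approached as far as the arm can. A call with a gripper value outside its range is refused whole. The fingers move at their own pace and stop on an object; "squeeze" is the grip in N (left out, the last holds). Time passes only in rows, so rows that repeat a pose let the fingers close. It gives the time, the measured TCP pose, the force, the opening and the grip force at its end, in the units of the state.
- monitor.get_state(): the state, without advancing time (a new reading comes with each control period).
- viewer.read_camera(name): name is "scene" or "top" or "wrist"; returns the picture (480x640x3 uint8, red, green, blue); there is no depth.
- viewer.calibration(name): a dict with "K" (3x3 intrinsics, pixels), "eye" and "rotation" of the camera in the world. Camera axes: x right, y down, z forward; pixel columns grow to the right and rows downward; lengths in m; the calibration is good to about 2 mm. A picture is of the moment at which its call begins: read the wrist's pose just before it. calibration takes no time and is no camera call; for the wrist camera it gives the pose at the moment of the call.
- order.hand_in(): hands the job in; it is judged then, once.
The state is a dict: "clock": time; "joint_pos": joint angles; "qvel": joint speeds; "tau": joint torques, N m; "tcp_pos": TCP position; "orientation": TCP orientation; "wrist_force": force on the tool from outside, world axes, zero at the start; "ft_torque": the same for the moment, N m; "finger_gap": finger opening in m; "grip_force": force on a finger pad.
Only numpy, scipy, OpenCV 4.12 (cv2) and the standard library are available. Lean on these libraries where they do the work, as an engineer would, in place of code of your own. Each camera call takes 0.05 s, during which the arm holds its last target. There are 200 camera calls.

## Working session

There is one attempt and no reset: what is moved stays moved. The work goes in short steps, Python scripts to look and compute and a tool call to move; the robot and the scene stay as the last step left them, time stands still between calls to the robot, and variables do not carry over. Pictures are saved under pics/ and viewed, at most 10 in all, crops included, and the job is handed in when it is done.

Besides the shell and the picture viewer there is one more tool, called in YAML: its name, and indented under it one key for each argument. carry_out: Moves the arm, as the interface text tells. Its arguments: {"type":"object","properties":{"plan":{"type":"array","items":{"type":"array","items":{"type":"array","items":{"type":"number"}}}},"squeeze":{"type":"number"}},"required":["plan"]}

```bash
ls; mkdir -p pics; cat > h.py <<'E'
import numpy as np, cv2
from workcell import monitor, viewer, order, env
def pix(name,p):
    c=viewer.calibration(name);R=np.array(c["rotation"]);q=R.T@(np.array(p)-c["eye"]);q=np.array(c["K"])@q
    return q[:2]/q[2]
def ray(name,uv,z):
    c=viewer.calibration(name);d=np.array(c["rotation"])@np.linalg.inv(c["K"])@[uv[0],uv[1],1];e=np.array(c["eye"])
    return e+d*(z-e[2])/d[2]
def save(name,f):
    im=viewer.read_camera(name);cv2.imwrite(f,im[:,:,::-1]);return im
E
python3 - <<'E'
from h import *
print(monitor.get_state(),env.grasp_offset)
for n in("scene","top"):
    save(n,f"pics/{n}0.png");print(n,viewer.calibration(n))
E
```

```text
pics
{'clock': 0.0, 'joint_pos': array([ 1.20837950e+00,  3.14005321e-01,  4.49762875e-02,  1.30360227e+00,
       -3.03879306e-06,  1.43117844e+00]), 'qvel': array([-0.00018743,  0.00114492,  0.00030097,  0.00056186,  0.00066036,
       -0.00172733]), 'tau': array([-1.79317252e-03, -4.80634546e+01,  2.98529845e+01,  1.96519081e-02,
       -2.85167598e-04,  1.52645401e-05]), 'tcp_pos': array([0.12688862, 0.56029817, 0.23040498]), 'orientation': array([-2.26423215e-04,  1.11169153e-01,  9.93801075e-01, -8.89113683e-04]), 'wrist_force': array([ 0.32583133,  0.29212679, -0.03294934]), 'ft_torque': array([ 0.01048951,  0.00329498, -0.010067  ]), 'grip_force': 0.0, 'finger_gap': 0.08531851378124834} 0.0187
scene {'K': array([[461.12251617,   0.        , 319.87940015],
       [  0.        , 461.12251617, 235.17629715],
       [  0.        ,   0.        ,   1.        ]]), 'eye': array([ 0.31135334, -0.1790077 ,  1.20440746]), 'rotation': array([-0.13902869,  0.85319786, -0.49671833,  0.07742954])}
top {'K': array([[595.17267985,   0.        , 317.10447586],
       [  0.        , 595.17267985, 238.96224142],
       [  0.        ,   0.        ,   1.        ]]), 'eye': array([ 0.40874958, -0.01093927,  1.46243926]), 'rotation': array([-0.04679208,  0.71242922, -0.69808863,  0.05410508])}
```

```bash
sed -i '2a from scipy.spatial.transform import Rotation as Ro\ndef rot(c): w,x,y,z=c["rotation"]; return Ro.from_quat([x,y,z,w]).as_matrix()' h.py; sed -i 's/R=np.array(c\["rotation"\])/R=rot(c)/; s/np.array(c\["rotation"\])@np/rot(c)@np/' h.py; cat h.py
```

```text
import numpy as np, cv2
from workcell import monitor, viewer, order, env
from scipy.spatial.transform import Rotation as Ro
def rot(c): w,x,y,z=c["rotation"]; return Ro.from_quat([x,y,z,w]).as_matrix()
def pix(name,p):
    c=viewer.calibration(name);R=rot(c);q=R.T@(np.array(p)-c["eye"]);q=np.array(c["K"])@q
    return q[:2]/q[2]
def ray(name,uv,z):
    c=viewer.calibration(name);d=rot(c)@np.linalg.inv(c["K"])@[uv[0],uv[1],1];e=np.array(c["eye"])
    return e+d*(z-e[2])/d[2]
def save(name,f):
    im=viewer.read_camera(name);cv2.imwrite(f,im[:,:,::-1]);return im
```

View pics/scene0.png

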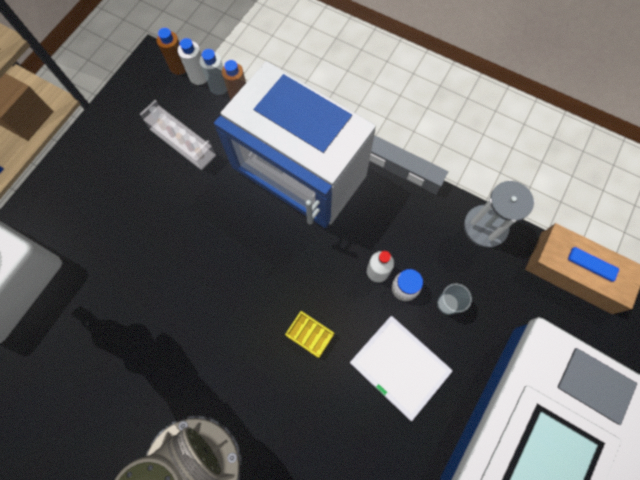

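View pics/top0.png

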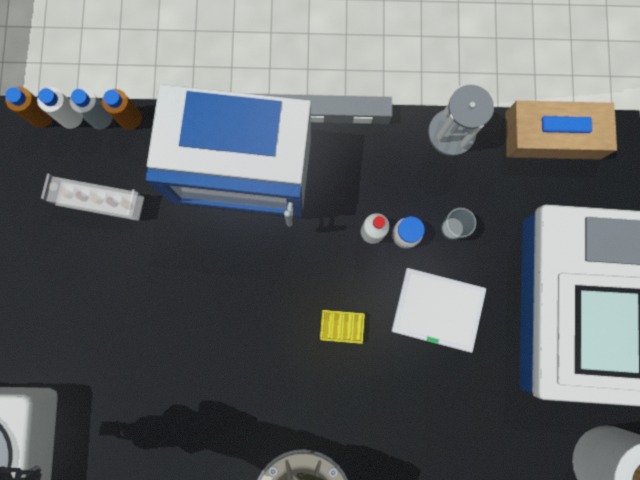

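The scene and top views show the cooler: its lid corners in the top view are about (165,87), (311,101), (302,183) and (150,166). The handle top is near (289,207), the pad is centred near (440,310), the yellow tray is at (342,327), the wash bottle at (375,228), the jar at (408,232) and the beaker at (459,223).

```bash
cat > m.py <<'E'
from h import *
im=cv2.imread("pics/top0.png")
g=im.min(axis=2)
def comp(mask,seed):
    n,l=cv2.connectedComponents(mask.astype(np.uint8)); return (l==l[seed[1],seed[0]]).astype(np.uint8)
def quad(m):
    c=max(cv2.findContours(m,0,1)[0],key=cv2.contourArea);h=cv2.convexHull(c)
    for e in range(2,30):
        a=cv2.approxPolyDP(h,e,True)
        if len(a)<=4: return a[:,0,:]
for nm,seed,z in(("pad",(440,300),.013),("lid",(290,160),.27)):
    q=quad(comp(g>140 if nm=="pad" else g>150,seed));print(nm,q.tolist())
    P=np.array([ray("top",p,z)[:2] for p in q]);print(P.round(3).tolist(),P.mean(0).round(4),[round(float(np.linalg.norm(P[i]-P[i-1])),3) for i in range(4)])
for nm,uv,z in(("handle",(289,206),.259),("tray",(342,327),.035),("wash",(378,222),.15),("jar",(410,230),.085),("beaker",(460,220),.09)): print(nm,ray("top",uv,z).round(3))
for nm,uv,z in(("handle",(311,202),.259),("jar",(411,280),.085)): print("s",nm,ray("scene",uv,z).round(3))
for p in((0,0,0),(.127,.56,.23)): print(pix("top",p),pix("scene",p))
cv2.imwrite("pics/crop.png",cv2.resize(im[80:240,140:330],None,fx=3.7,fy=3.7,interpolation=cv2.INTER_CUBIC))
E
python3 m.py
```

```text
pad [[407, 268], [485, 288], [472, 351], [392, 330]]
[[0.55, -0.245], [0.505, -0.436], [0.353, -0.401], [0.399, -0.209]] [ 0.452  -0.3228] [0.155, 0.196, 0.156, 0.198]Traceback (most recent call last):
  File "m.py", line 12, in <module>
    q=quad(comp(g>140 if nm=="pad" else g>150,seed));print(nm,q.tolist())
                                                              ^^^^^^^^
AttributeError: 'NoneType' object has no attribute 'tolist'
```

```bash
python3 - <<'E'
s=open("m.py").read()
s=s.replace("q=quad(comp(g>140 if nm==\"pad\" else g>150,seed))","q=quad(comp(g>140,seed)) if nm=='pad' else np.array([(165,87),(311,101),(302,184),(149,166)])")
open("m.py","w").write(s)
E
python3 m.py
```

```text
pad [[407, 268], [485, 288], [472, 351], [392, 330]]
[[0.55, -0.245], [0.505, -0.436], [0.353, -0.401], [0.399, -0.209]] [ 0.452  -0.3228] [0.155, 0.196, 0.156, 0.198]
lid [[165, 87], [311, 101], [302, 184], [149, 166]]
[[0.895, 0.303], [0.872, -0.003], [0.694, 0.012], [0.724, 0.326]] [0.7962 0.1595] [0.172, 0.307, 0.179, 0.316]
handle [0.649 0.037 0.259]
tray [ 0.404 -0.087  0.035]
wash [ 0.639 -0.158  0.15 ]
jar [ 0.633 -0.241  0.085]
beaker [ 0.658 -0.358  0.09 ]
s handle [0.638 0.036 0.259]
s jar [ 0.64  -0.244  0.085]
[301.63600357 501.27569954] [191.73325775 469.05982582]
[ 17.76478208 462.97933717] [-17.76945257 287.44488448]
```

View pics/crop.png

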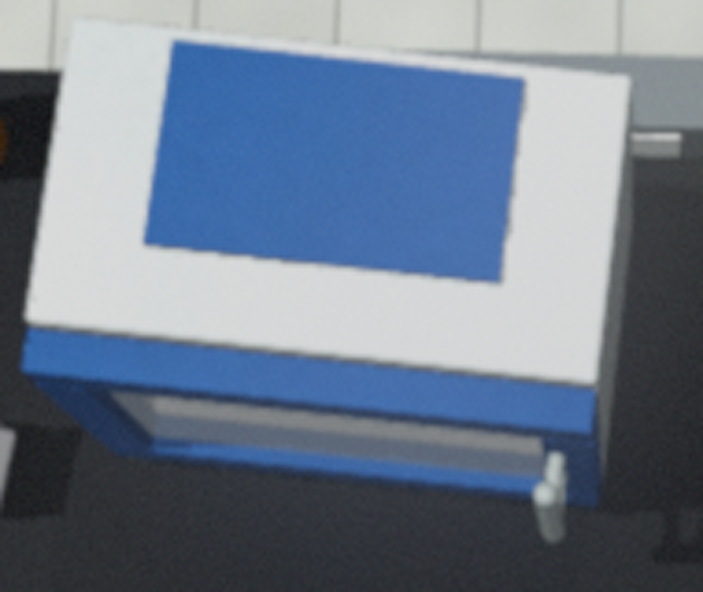

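The crop puts the lid corners at source pixels (160.3,85.4), (310.5,100.5), (301.4,183.2) and (146.8,166.5). The handle's top is at about (287.3,212.4).

```bash
cat >> h.py <<'E'
def fit():
    uv=[(160.3,85.4),(310.5,100.5),(301.4,183.2),(146.8,166.5)]
    P=np.array([ray("top",p,.27)[:2] for p in uv]);Q=np.array([(.09,.16),(.09,-.16),(-.09,-.16),(-.09,.16)])
    Z=P@[1,1j];W=Q@[1,1j];c=Z.mean();a=(W.conj()*(Z-c)).sum();th=np.angle(a)
    return c,th,abs(a)/(abs(W)**2).sum(),Z-c-W*np.exp(1j*th)
E
python3 - <<'E'
from h import *
c,th,s,r=fit();print(c,th,s,r.round(4))
H=c+(-.09+.16j)*np.exp(1j*th);h=H+(-.062-.298j)*np.exp(1j*th)
print("hinge",H,"handle",h,"seen",ray("top",(287.3,212.4),.259))
for z in(.259,.2): print(pix("top",[h.real,h.imag,z]),pix("scene",[h.real,h.imag,z]))
for a in(0,.3,.6,.9,1.2,1.4,1.57):
    e=np.exp(1j*(th-a)); g=H+(-.062-.298j)*e; f=H+(.042-.16j)*e
    print(a,g.round(3),abs(g).round(3),"shelf",f.round(3), (H+(.042-.11j)*e).round(3),(H+(.042-.21j)*e).round(3))
E
```

```text
(0.7974182696607383+0.163722292853634j) -0.08616174828209108 0.9910839986863331 [-0.0025-0.0022j -0.0004+0.0013j  0.0012+0.0008j  0.0017+0.j    ]
hinge (0.7215209648241737+0.3308737185685994j) handle (0.6341065183212521+0.039314608708201026j) seen [0.63575259 0.04058747 0.259     ]
[287.89833946 213.20102719] [308.81497136 202.72821648]
[288.90718417 218.27308783] [309.54257354 212.3628799 ]
0 (0.634+0.039j) 0.635 shelf (0.75+0.168j) (0.754+0.218j) (0.745+0.118j)
0.3 (0.552+0.078j) 0.557 shelf (0.7+0.167j) (0.719+0.213j) (0.681+0.121j)
0.6 (0.485+0.14j) 0.504 shelf (0.653+0.18j) (0.684+0.219j) (0.621+0.142j)
0.9 (0.439+0.218j) 0.49 shelf (0.611+0.208j) (0.653+0.235j) (0.57+0.18j)
1.2 (0.418+0.307j) 0.519 shelf (0.58+0.246j) (0.628+0.26j) (0.532+0.232j)
1.4 (0.419+0.367j) 0.558 shelf (0.566+0.275j) (0.615+0.28j) (0.516+0.271j)
1.57 (0.43+0.418j) 0.6 shelf (0.559+0.303j) (0.608+0.298j) (0.509+0.307j)
```

carry_out:
  plan:
    - [[0, 0, 0, 0, 0, 40, 85], [0, 0, 0.01, 15, -15, 80, 85], [0, 0, 0.02, 45, -46, 100, 85], [0, 0, 0.03, 75, -77, 100, 85], [0, 0, 0.04, 105, -108, 100, 85], [0, 0, 0.05, 135, -138, 100, 85], [0, 0, 0.06, 165, -169, 100, 85], [0, 0, 0.07, 195, -200, 100, 85], [0, 0, 0.08, 225, -230, 100, 85], [0, 0, 0.09, 255, -261, 100, 85], [0, 0, 0.1, 285, -292, 100, 85], [0, 0, 0.11, 315, -322, 100, 85], [0, 0, 0.12, 345, -353, 100, 85], [0, 0, 0.13, 375, -384, 100, 85], [0, 0, 0.136, 405, -415, 100, 85], [0, 0, 0.136, 435, -445, 100, 85], [0, 0, 0.136, 465, -476, 100, 85], [0, 0, 0.136, 490, -501, 100, 85], [0, 0, 0.136, 508, -520, 100, 85], [0, 0, 0.136, 508, -520, 100, 85]]

```text
clock: 2.1
tcp_pos: [0.6369, 0.0378, 0.329]
orientation: [-0.001, 0.045, 0.999, -0.0]
wrist_force: [-1.0, 0.7, -1.0]
finger_gap: 0.0847
grip_force: 0.0
```

```bash
python3 - <<'E'
from h import *
s=monitor.get_state();print(s["tcp_pos"],s["joint_pos"].round(2))
im=save("wrist","pics/w1.png")
for z in(.259,.2): print(pix("wrist",[.634,.039,z]))
E
```

```text
[0.63685859 0.03779513 0.32899564] [-0.07  0.45  0.49  1.61 -0.    0.02]
[320.8697246  254.74601942]
[320.93879992 228.15937118]
```

View pics/w1.png

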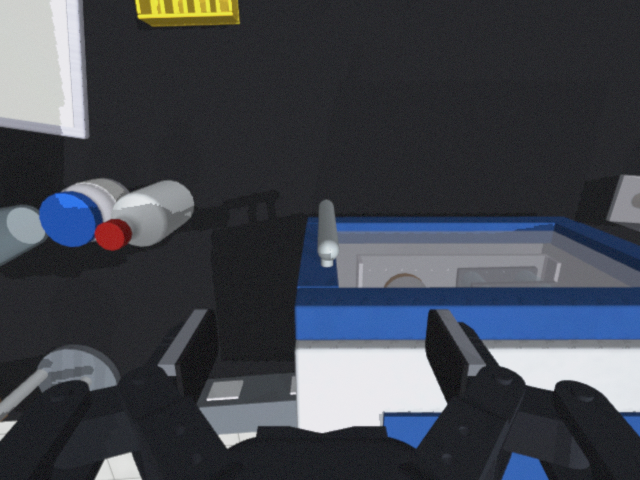

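The wrist view shows the handle top at about (328,247), roughly 7 px from the prediction. Through the door, the round bottle (405,283) stands on the handle side and the carrier (500,275) on the hinge side.

```bash
python3 - <<'E'
from h import *
print(ray("wrist",(328,247),.259),ray("wrist",(321,255),.259))
E
```

```text
[0.62933087 0.04382577 0.259     ] [0.63417436 0.0390654  0.259     ]
```

carry_out:
  plan:
    - [[0, 0, 0, -5, 4, 0, 85], [0, 0, 0, -5, 4, -30, 60], [0, 0, 0, -5, 4, -60, 50], [0, 0, 0, -5, 4, -85, 50], [0, 0, 0, -5, 4, -105, 50], [0, 0, 0, -5, 4, -105, 50], [0, 0, 0, -5, 4, -105, 30], [0, 0, 0, -5, 4, -105, 10], [0, 0, 0, -5, 4, -105, 10], [0, 0, 0, -5, 4, -105, 10], [0, 0, 0, -5, 4, -105, 10], [0, 0, 0, -5, 4, -105, 10], [0, 0, 0, -5, 4, -105, 10]]
  squeeze: 25

```text
clock: 3.45
tcp_pos: [0.6303, 0.0426, 0.2285]
orientation: [0.001, 0.044, 0.999, -0.002]
wrist_force: [-2.0, -6.1, 2.6]
finger_gap: 0.0127
grip_force: 24.7
```

```bash
python3 - <<'E'
from h import *
c,th,s,r=fit();H=c+(-.09+.16j)*np.exp(1j*th)
f=lambda a:H+(-.062-.298j)*np.exp(1j*(th-a))
for A,B in((0,.75),(.75,1.55)):
    a=A+(B-A)*(1-np.cos(np.pi*np.arange(1,21)/20))/2
    print([[0,0,round(-.85*(x-A),2),round((f(x)-f(A)).real*1e3),round((f(x)-f(A)).imag*1e3),0,10] for x in a])
E
```

```text
[[0, 0, np.float64(-0.0), -1, 0, 0, 10], [0, 0, np.float64(-0.02), -5, 2, 0, 10], [0, 0, np.float64(-0.03), -12, 4, 0, 10], [0, 0, np.float64(-0.06), -21, 7, 0, 10], [0, 0, np.float64(-0.09), -31, 11, 0, 10], [0, 0, np.float64(-0.13), -44, 17, 0, 10], [0, 0, np.float64(-0.17), -57, 24, 0, 10], [0, 0, np.float64(-0.22), -72, 32, 0, 10], [0, 0, np.float64(-0.27), -86, 42, 0, 10], [0, 0, np.float64(-0.32), -101, 52, 0, 10], [0, 0, np.float64(-0.37), -114, 64, 0, 10], [0, 0, np.float64(-0.42), -127, 76, 0, 10], [0, 0, np.float64(-0.46), -139, 88, 0, 10], [0, 0, np.float64(-0.51), -148, 99, 0, 10], [0, 0, np.float64(-0.54), -157, 110, 0, 10], [0, 0, np.float64(-0.58), -164, 119, 0, 10], [0, 0, np.float64(-0.6), -169, 127, 0, 10], [0, 0, np.float64(-0.62), -172, 133, 0, 10], [0, 0, np.float64(-0.63), -175, 137, 0, 10], [0, 0, np.float64(-0.64), -175, 138, 0, 10]]
[[0, 0, np.float64(-0.0), -1, 1, 0, 10], [0, 0, np.float64(-0.02), -3, 5, 0, 10], [0, 0, np.float64(-0.04), -6, 12, 0, 10], [0, 0, np.float64(-0.06), -11, 20, 0, 10], [0, 0, np.float64(-0.1), -16, 32, 0, 10], [0, 0, np.float64(-0.14), -22, 45, 0, 10], [0, 0, np.float64(-0.19), -27, 61, 0, 10], [0, 0, np.float64(-0.23), -32, 78, 0, 10], [0, 0, np.float64(-0.29), -36, 96, 0, 10], [0, 0, np.float64(-0.34), -39, 114, 0, 10], [0, 0, np.float64(-0.39), -41, 133, 0, 10], [0, 0, np.float64(-0.45), -42, 152, 0, 10], [0, 0, np.float64(-0.49), -41, 170, 0, 10], [0, 0, np.float64(-0.54), -40, 186, 0, 10], [0, 0, np.float64(-0.58), -38, 200, 0, 10], [0, 0, np.float64(-0.62), -36, 212, 0, 10], [0, 0, np.float64(-0.64), -34, 222, 0, 10], [0, 0, np.float64(-0.66), -32, 229, 0, 10], [0, 0, np.float64(-0.68), -31, 234, 0, 10], [0, 0, np.float64(-0.68), -31, 235, 0, 10]]
```

carry_out:
  plan:
    - [[0, 0, 0, -1, 0, 0, 10], [0, 0, -0.02, -5, 2, 0, 10], [0, 0, -0.03, -12, 4, 0, 10], [0, 0, -0.06, -21, 7, 0, 10], [0, 0, -0.09, -31, 11, 0, 10], [0, 0, -0.13, -44, 17, 0, 10], [0, 0, -0.17, -57, 24, 0, 10], [0, 0, -0.22, -72, 32, 0, 10], [0, 0, -0.27, -86, 42, 0, 10], [0, 0, -0.32, -101, 52, 0, 10], [0, 0, -0.37, -114, 64, 0, 10], [0, 0, -0.42, -127, 76, 0, 10], [0, 0, -0.46, -139, 88, 0, 10], [0, 0, -0.51, -148, 99, 0, 10], [0, 0, -0.54, -157, 110, 0, 10], [0, 0, -0.58, -164, 119, 0, 10], [0, 0, -0.6, -169, 127, 0, 10], [0, 0, -0.62, -172, 133, 0, 10], [0, 0, -0.63, -175, 137, 0, 10], [0, 0, -0.64, -175, 138, 0, 10]]

```text
clock: 5.45
tcp_pos: [0.4565, 0.1836, 0.2285]
orientation: [0.002, 0.355, 0.935, 0.001]
wrist_force: [0.4, -0.5, 7.5]
finger_gap: 0.0129
grip_force: 25.6
```

carry_out:
  plan:
    - [[0, 0, 0, -1, 1, 0, 10], [0, 0, -0.02, -3, 5, 0, 10], [0, 0, -0.04, -6, 12, 0, 10], [0, 0, -0.06, -11, 20, 0, 10], [0, 0, -0.1, -16, 32, 0, 10], [0, 0, -0.14, -22, 45, 0, 10], [0, 0, -0.19, -27, 61, 0, 10], [0, 0, -0.23, -32, 78, 0, 10], [0, 0, -0.29, -36, 96, 0, 10], [0, 0, -0.34, -39, 114, 0, 10], [0, 0, -0.39, -41, 133, 0, 10], [0, 0, -0.45, -42, 152, 0, 10], [0, 0, -0.49, -41, 170, 0, 10], [0, 0, -0.54, -40, 186, 0, 10], [0, 0, -0.58, -38, 200, 0, 10], [0, 0, -0.62, -36, 212, 0, 10], [0, 0, -0.64, -34, 222, 0, 10], [0, 0, -0.66, -32, 229, 0, 10], [0, 0, -0.68, -31, 234, 0, 10], [0, 0, -0.68, -31, 235, 0, 10]]

```text
clock: 7.45
tcp_pos: [0.4288, 0.4177, 0.2285]
orientation: [0.004, 0.648, 0.762, 0.003]
wrist_force: [10.1, -3.5, 3.9]
finger_gap: 0.0131
grip_force: 25.7
```

carry_out:
  plan:
    - [[0, 0, 0, 0, 0, 0, 20], [0, 0, 0, 0, 0, 0, 35], [0, 0, 0, 0, 0, 0, 40], [0, 0, 0, 0, 0, 0, 40], [0, 0, 0, 0, 0, 20, 40], [0, 0, 0, 0, 0, 50, 40], [0, 0, 0, 0, 0, 90, 50], [0, 0, 0, 0, 0, 130, 70], [0, 0, 0, 0, 0, 150, 80], [0, 0, 0, -10, -20, 160, 80], [0, 0, 0, -30, -60, 160, 80], [0, 0, 0, -45, -90, 160, 80], [0, 0, 0, -45, -100, 160, 80], [0, 0, 0, -45, -100, 160, 80]]

```text
clock: 8.85
tcp_pos: [0.3788, 0.317, 0.387]
orientation: [0.0, 0.647, 0.762, 0.001]
wrist_force: [0.3, 1.0, 1.2]
finger_gap: 0.0798
grip_force: 0.0
```

```bash
python3 - <<'E'
from h import *
s=monitor.get_state();print(s["tcp_pos"],s["joint_pos"].round(2),s["clock"])
a=save("top","pics/top2.png");b=save("scene","pics/scene2.png");w=save("wrist","pics/w2.png")
f=lambda i,x,y:cv2.resize(i[y:y+150,x:x+200,::-1],(400,300),interpolation=cv2.INTER_CUBIC)
cv2.imwrite("pics/c2.png",np.vstack([np.hstack([f(a,100,150),f(b,170,130)]),np.hstack([cv2.resize(w[:,:,::-1],(400,300)),np.zeros((300,400,3),np.uint8)])]))
E
```

```text
[0.37875765 0.31695538 0.38701767] [ 0.53  0.16  0.22  1.64 -0.    1.94] 8.85
```

View pics/c2.png

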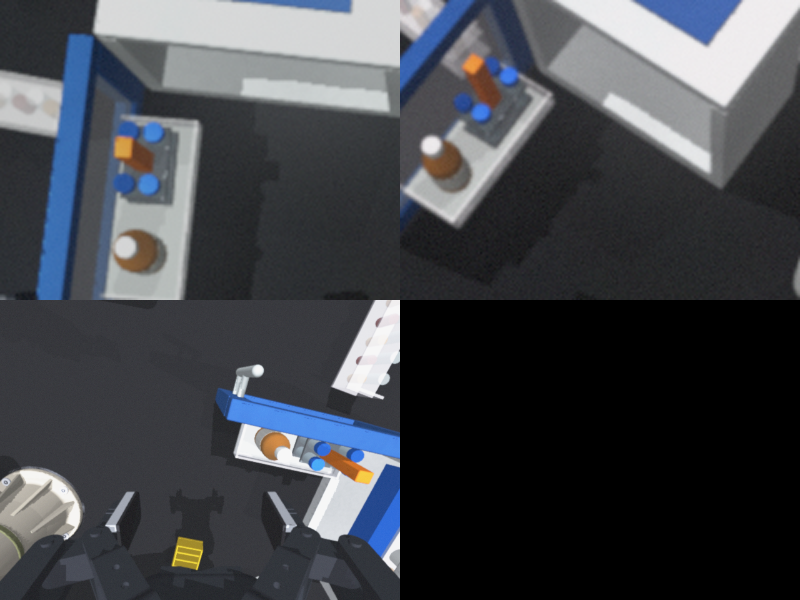

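The door stands open about a right angle. The carrier is upright on the hinge side with its post top at about (162,223.5) in the top view and (207,161.5) in the scene view. The bottle is standing on the handle side.

```bash
python3 - <<'E'
from h import *
print(ray("top",(162,223.5),.243),ray("scene",(207.5,162),.243))
print("wrist",ray("wrist",(363*1.6,(476-300)*1.6),.243))
c,th,s,r=fit();H=c+(-.09+.16j)*np.exp(1j*th)
for a in(1.5,1.55): print((H+(.042-.11j)*np.exp(1j*(th-a))).round(3))
# vial caps at z .178: yaw
caps=[(128,130),(153,132),(124,184),(148,184)]
P=[ray("top",(100+u/2,150+v/2),.178)[:2].round(4) for u,v in caps];print(P,np.mean(P,0))
# orange mask, brightness-split
for n,x,y in(("top",100,150),("scene",170,130)):
    im=cv2.imread(f"pics/{n}2.png");h=cv2.cvtColor(im,cv2.COLOR_BGR2HSV)
    m=((h[...,0]>8)&(h[...,0]<20)&(h[...,1]>180)&(h[...,2]>215)).astype(np.uint8);m[:y]=0;m[y+150:]=0;m[:,:x]=0;m[:,x+200:]=0
    q=np.argwhere(m);print(n,len(q),q.mean(0)[::-1],q.min(0),q.max(0),ray(n,q.mean(0)[::-1],.243))
E
```

```text
[0.60976598 0.29999703 0.243     ] [0.61197408 0.29887095 0.243     ]
wrist [0.60564422 0.30472492 0.243     ]
(0.611+0.291j)
(0.609+0.296j)
[array([0.6394, 0.3133]), array([0.6378, 0.2859]), array([0.5798, 0.3143]), array([0.5803, 0.2883])] [0.609325 0.30045 ]<stdin>:13: RuntimeWarning: Mean of empty slice.
  ret = um.true_divide(
Traceback (most recent call last):
ValueError: zero-size array to reduction operation minimum which has no identity
```

carry_out:
  plan:
    - [[0, 0, -0.02, 8, 0, 0, 80], [0, 0, -0.05, 30, -2, 0, 80], [0, 0, -0.08, 60, -4, 0, 80], [0, 0, -0.1, 90, -6, 0, 80], [0, 0, -0.12, 120, -8, 0, 80], [0, 0, -0.14, 150, -11, 0, 80], [0, 0, -0.16, 180, -13, 0, 80], [0, 0, -0.17, 205, -15, 0, 75], [0, 0, -0.18, 222, -17, -20, 75], [0, 0, -0.18, 231, -17, -50, 75], [0, 0, -0.18, 231, -17, -80, 75], [0, 0, -0.18, 231, -17, -80, 75], [0, 0, -0.18, 231, -17, -80, 75]]

```text
clock: 10.3
tcp_pos: [0.6101, 0.3011, 0.3056]
orientation: [-0.0, 0.713, 0.701, -0.001]
wrist_force: [-0.6, -0.3, 1.1]
finger_gap: 0.0746
grip_force: 0.0
```

```bash
python3 - <<'E'
from h import *
s=monitor.get_state();print(s["tcp_pos"],s["orientation"],s["joint_pos"].round(2),s["clock"])
print(pix("wrist",[.610,.300,.243]),pix("wrist",[.610,.300,.178]),pix("wrist",s["tcp_pos"]))
save("wrist","pics/w3.png")
E
```

```text
[0.61010322 0.30109055 0.30557096] [-4.63098248e-04  7.12737276e-01  7.01430233e-01 -9.94888963e-04] [ 0.34  0.55  0.58  1.61 -0.    1.93] 10.3
[322.10962033 262.34498908] [322.09096583 230.99341965] [322.33932177 313.2005569 ]
```

View pics/w3.png

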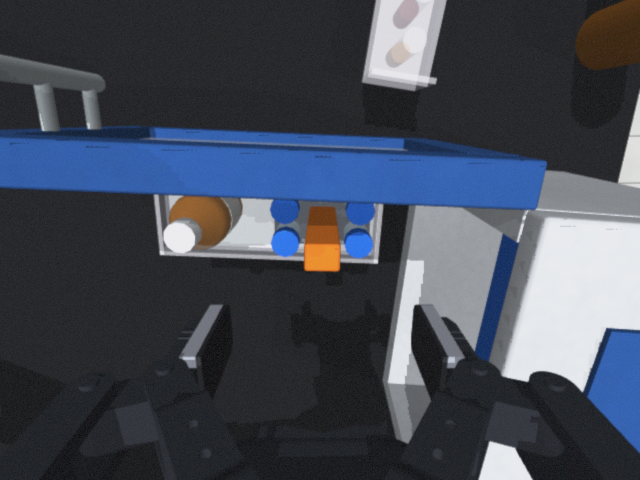

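The post top is at about (322,260) in the wrist view, against a prediction of (322,262), so it is aligned. The carrier is square to the fingers.

carry_out:
  plan:
    - [[0, 0, 0, 0, 0, -20, 70], [0, 0, 0, 0, 0, -45, 65], [0, 0, 0, 0, 0, -70, 60], [0, 0, 0, 0, 0, -90, 50], [0, 0, 0, 0, 0, -97, 45], [0, 0, 0, 0, 0, -97, 35], [0, 0, 0, 0, 0, -97, 20], [0, 0, 0, 0, 0, -97, 15], [0, 0, 0, 0, 0, -97, 15], [0, 0, 0, 0, 0, -97, 15], [0, 0, 0, 0, 0, -97, 15], [0, 0, 0, 0, 0, -97, 15], [0, 0, 0, 0, 0, -97, 15]]
  squeeze: 50

```text
clock: 11.65
tcp_pos: [0.611, 0.3013, 0.2116]
orientation: [0.001, 0.713, 0.701, 0.002]
wrist_force: [-1.3, 0.3, 6.2]
finger_gap: 0.0214
grip_force: 52.8
```

carry_out:
  plan:
    - [[0, 0, 0, 0, 0, 2, 15], [0, 0, 0, 0, 0, 6, 15], [0, 0, 0, 0, 0, 12, 15], [0, 0, 0, 0, 0, 20, 15], [0, 0, 0, 0, 0, 30, 15], [0, 0, 0, 0, 0, 40, 15], [0, 0, 0, 0, 0, 52, 15], [0, 0, 0, 0, 0, 64, 15], [0, 0, 0, 0, 0, 76, 15], [0, 0, 0, 0, 0, 88, 15], [0, 0, 0, 0, 0, 100, 15], [0, 0, 0, 0, 0, 110, 15], [0, 0, 0, 0, 0, 118, 15], [0, 0, 0, 0, 0, 124, 15], [0, 0, 0, 0, 0, 128, 15], [0, 0, 0, 0, 0, 130, 15], [0, 0, 0, 0, 0, 130, 15]]

```text
clock: 13.35
tcp_pos: [0.6101, 0.3008, 0.3393]
orientation: [0.0, 0.713, 0.701, 0.0]
wrist_force: [-0.9, 0.7, -2.9]
finger_gap: 0.0212
grip_force: 51.5
```

```bash
python3 - <<'E'
from h import *
s=monitor.get_state();print(s["tcp_pos"],s["wrist_force"],s["ft_torque"])
b=save("scene","pics/scene3.png");w=save("wrist","pics/w4.png")
cv2.imwrite("pics/c4.png",np.hstack([cv2.resize(x[:,:,::-1],(400,300)) for x in(b,w)]))
E
```

```text
[0.61013816 0.30083248 0.33931649] [-0.87443077  0.71538877 -2.88756268] [-0.03647715 -0.05417266 -0.01717428]
```

View pics/c4.png

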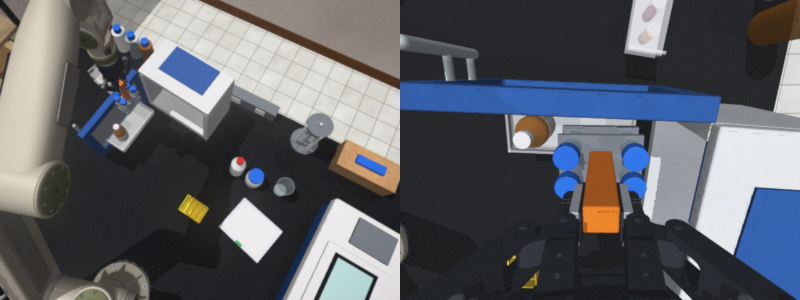

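The carrier hangs level in the gripper, clear of the shelf. The bottle still stands in the bin at about (533,130) in the composite.

carry_out:
  plan:
    - [[0, 0, 0, -1, -4, 0, 15], [0, 0, 0, -3, -12, 0, 15], [0, 0, 0, -6, -24, 0, 15], [0, 0, 0, -10, -40, 0, 15], [0, 0, 0, -15, -60, 0, 15], [0, 0, 0, -21, -83, 0, 15], [0, 0, 0, -27, -106, 0, 15], [0, 0, 0, -33, -129, 0, 15], [0, 0, 0, -39, -152, 0, 15], [0, 0, 0, -44, -175, 0, 15], [0, 0, 0, -50, -198, 0, 15], [0, 0, 0, -56, -221, 0, 15], [0, 0, 0, -62, -244, 0, 15], [0, 0, 0, -68, -267, 0, 15], [0, 0, 0, -73, -288, 0, 15], [0, 0, 0, -78, -307, 0, 15], [0, 0, 0, -82, -322, 0, 15], [0, 0, 0, -84, -332, 0, 15], [0, 0, 0, -86, -338, 0, 15], [0, 0, 0, -86, -340, 0, 15]]

```text
clock: 15.45
tcp_pos: [0.5239, -0.0396, 0.3394]
orientation: [-0.0, 0.713, 0.701, 0.0]
wrist_force: [-0.3, 1.1, -2.1]
finger_gap: 0.0213
grip_force: 51.6
```

carry_out:
  plan:
    - [[0, 0, 0, -1, -4, 0, 15], [0, 0, 0, -3, -12, 0, 15], [0, 0, 0, -6, -24, 0, 15], [0, 0, 0, -10, -40, 0, 15], [0, 0, 0, -15, -60, 0, 15], [0, 0, 0, -21, -83, 0, 15], [0, 0, 0, -27, -106, 0, 15], [0, 0, 0, -33, -129, 0, 15], [0, 0, 0, -39, -152, 0, 15], [0, 0, 0, -44, -175, 0, 15], [0, 0, 0, -50, -198, 0, 15], [0, 0, 0, -56, -221, 0, 15], [0, 0, 0, -62, -242, 0, 15], [0, 0, 0, -66, -259, 0, 15], [0, 0, 0, -69, -271, 0, 15], [0, 0, 0, -71, -279, 0, 15], [0, 0, 0, -72, -283, 0, 15], [0, 0, 0, -72, -284, 0, 15], [0, 0, 0, -72, -284, 0, 15]]

```text
clock: 17.35
tcp_pos: [0.4522, -0.3227, 0.3393]
orientation: [-0.0, 0.713, 0.702, 0.0]
wrist_force: [-0.9, -0.1, -2.6]
finger_gap: 0.021
grip_force: 51.5
```

carry_out:
  plan:
    - [[0, 0, 0, 0, 0, -3, 15], [0, 0, 0, 0, 0, -10, 15], [0, 0, 0, 0, 0, -20, 15], [0, 0, 0, 0, 0, -32, 15], [0, 0, 0, 0, 0, -44, 15], [0, 0, 0, 0, 0, -56, 15], [0, 0, 0, 0, 0, -68, 15], [0, 0, 0, 0, 0, -80, 15], [0, 0, 0, 0, 0, -92, 15], [0, 0, 0, 0, 0, -102, 15], [0, 0, 0, 0, 0, -109, 15], [0, 0, 0, 0, 0, -113, 15], [0, 0, 0, 0, 0, -115, 15], [0, 0, 0, 0, 0, -115, 15], [0, 0, 0, 0, 0, -115, 15], [0, 0, 0, 0, 0, -115, 15], [0, 0, 0, 0, 0, -115, 15], [0, 0, 0, 0, 0, -115, 15]]

```text
clock: 19.15
tcp_pos: [0.4522, -0.3233, 0.2245]
orientation: [0.0, 0.713, 0.701, 0.0]
wrist_force: [0.2, -0.1, -2.2]
finger_gap: 0.0214
grip_force: 51.5
```

```bash
python3 - <<'E'
from h import *
s=monitor.get_state();print(s["tcp_pos"],s["wrist_force"],s["qvel"].round(3),s["clock"])
b=save("scene","pics/scene5.png");w=save("top","pics/t5.png")
cv2.imwrite("pics/c5.png",np.hstack([cv2.resize(x[:,:,::-1],(400,300)) for x in(b,w)]))
E
```

```text
[ 0.45215547 -0.32325267  0.2245297 ] [ 0.19276694 -0.07816247 -2.16632951] [-0.     0.002 -0.004 -0.001 -0.001 -0.   ] 19.15
```

View pics/c5.png

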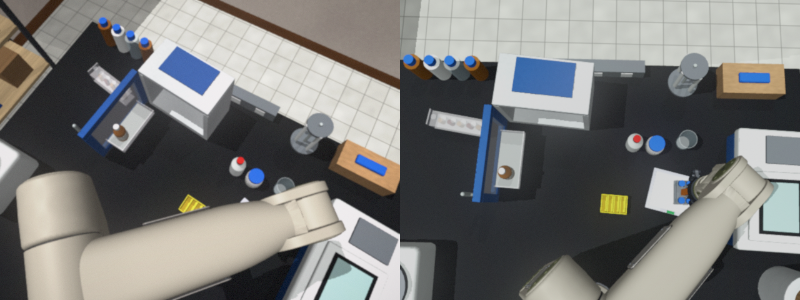

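The door is still open and the bottle is upright in the bin. The carrier is held over the pad at about (683,190) in the composite, and the bystanders are where they started.

```bash
python3 -c "
from workcell import order
print(order.hand_in())"
```

```text
the job is handed in; nothing more can be done
None
```

The job is handed in, with no verdict returned: the door is open about a right angle with the brown bottle still on its shelf, and the gripper holds the carrier level and still about 100 mm above the middle of the pad.

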